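# Hang the lever counter on the processor stand and log a run

### The arm

A 6-joint arm with a two-finger parallel gripper is mounted at the origin on the work surface. World frame = base frame: x ahead of the robot, y to its left, z up, the work surface at z = 0. Lengths are in m, angles in rad, forces in N, time in s.
With the tool pointing down it reaches from about 0.275 to 0.75 m from the base axis. Payload 10.2 kg.
Tool frame: the origin (TCP) lies midway between the tips of the shut fingers; the grasp point (between the pads) lies 19 mm behind it (env.hold_point_z is the distance from the TCP to the grasp point, in m); z points along the fingers, y is the line along which they close (so a half turn about z gives the same grasp; the last joint's range is limited). The gripper opens to 85 mm and grips with 20 to 120 N. Pads are 22 mm wide; open, the fingers measure 114 mm over their backs; the gripper's body (76 mm by 85 mm) begins 54 mm behind the grasp point. The pads swing forward as they close: fully open they stand 13 mm farther back than shut.
Start: joints at [1.018, 0.313, 1.498, -0, 1.331, -0.223], TCP at [0.17, 0.497, 0.231] pointing down, gripper open.
Joint ranges: [-2.94, 2.94], [-0.97, 2.17], [0.19, 2.56], [-1.23, 4.37], [0.02, 3.11], [-2.88, 2.88]. Speed limits (rad/s): [2.39, 2.39, 3.01, 3.14, 3.14, 3.14].

### API

Orientations are given as a unit quaternion [x, y, z, w].
In Python, from bench import env, kinematics, monitor, eyes, job gives the robot as it stands. The module is installed in compiled form; this text tells all that it offers. Calls block until the motion is done:
- env.reach(position, orientation): joint-space move of the TCP to a pose.
- env.movel(position, velocity=0.15, frame=None, guard=None): straight line of the TCP; frame=None keeps the orientation; velocity is the mean speed in m/s. With guard (N) it stops when the force on the tool has changed by that much, and returns True; else False.
- env.set_joints(angles): joint-space move.
- env.release() and env.close_gripper(effort=None): open the fingers fully, or close them until they stop; effort is the grip in N (None keeps the last).
- env.hold(seconds).
- kinematics.ik(position, orientation): joint angles nearest the present ones, or None.
- monitor.sense(): the state.
- eyes.grab_frame(name): name is "scene" or "side" or "wrist"; returns a dict with "frame" (420x560x3 uint8, red, green, blue), "mtx" (3x3 intrinsics, pixels), "k1" (the pictures are not rectified: a ray, as slopes to the right and down, at radius r is drawn at 1 + k1 r^2 times it, then the intrinsics apply), "view" (4x4, takes a point from world to camera coordinates). Camera axes: x right, y down, z forward; pixel columns grow to the right and rows downward; lengths in m; the calibration is good to about 2 mm. A picture is of the moment at which its call begins. There is no depth.
A pose or a line that the arm cannot do raises env.MotionError and nothing moves.
- job.hand_in(): hands the job in; it is judged then, once.
The state is a dict: "clock": time; "joints": joint angles; "qvel": joint speeds; "joint_efforts": joint torques, N m; "position": TCP position; "ee_rot": TCP orientation; "contact_force": force on the tool from outside, world axes, zero at the start; "ft_torque": the same for the moment, N m; "finger_gap": opening from 0.0 (shut) to 1.0 (fully open); "gripper_force": force on a finger pad.
Only numpy, scipy, OpenCV 4.12 (cv2) and the standard library are available. Lean on these libraries where they do the work, as an engineer would, in place of code of your own. Each camera call takes 0.05 s, during which the arm holds its last target. There are 200 camera calls.

### The job

Pick up the blue lever counter from the bench, hang its keyhole plate on the two screws of the sloping white panel with the keyholes' wide ends downhill, and slide it down the slope until it is fully home and flat against the panel. Then swing its red-tipped lever downhill all the way to its stop and let it spring back. Leave everything else on the bench where it is.

Things in the scene. Friction and masses are not known exactly. Their poses are not given: they have to be found in the camera images.
- counter: loose lever counter, 0.2 to 0.35 kg, lying face up: aluminium plate 74 (x) x 132 (y) x 4 mm (z), a blue housing in its middle. Origin: centre of the plate's underside; z out of its face, +x the plate's uphill end when hung, +y the lever's side. Home on the panel: origin at panel x = 0, y = d (see rail_middle), z = 0 to 2 mm, axes parallel to the panel's
- housing (a point): centre of the counter's blue housing, a block 44 (x) x 40 (y) x 34 mm (z), 4 to 38 mm above the plate's underside. A dark window with white wheels is on its -x face. Grip it across its x faces (44 mm): the fingers then stay clear of keyholes and lever
- keyhole_left (a point): centre of the wide end of the counter's +y keyhole, on the underside, at counter x = -8, y = +50 mm. The wide end is 15 x 15 mm with cut corners; a slot 8 mm wide runs from it to +x, ending at counter x = +13 mm
- keyhole_right (a point): the same for the -y keyhole, at counter x = -8, y = -50 mm
- panel: face of the fixed sloping white panel, 180 (x) x 250 mm (y), tilted 0.60 rad from level, lower edge towards the robot's right. Origin: middle of the face, 105 mm above the bench; x points uphill along the face, y level along it (left as you face it), z out of it. Over the screw heads the counter stands 11 mm proud; with both heads through the wide ends (counter origin at x = +18 mm, y = d) it goes flat; then it slides down 18 mm to home
- rail_middle (a point): point on the panel's face (panel x = +10, y = 0 mm). Two screws stand out of the face at panel x = +10, y = d + 50 and d - 50 mm: neck 6 mm thick, 6 mm long, then a round head 11 mm across, 5 mm thick (its top 11 mm off the face). The pair sits on an adjustable rail: the shared sideways shift d is anywhere from -8 to +8 mm and is not reported; see it or feel for it
- plate_top (a point): middle of the uphill edge of the counter's plate, on its underside (counter x = +37 mm)
- plate_left (a point): middle of the counter plate's +y edge, on its underside (y = +66 mm)
- plate_right (a point): middle of the counter plate's -y edge, on its underside (y = -66 mm)
- lever_tip (a point): centre of the lever's upright red tip (14 mm across, 14 mm tall, 40.5 to 54.5 mm above the plate's underside) on a steel arm on top of the housing that turns about the counter's z axis, 55 mm away. At rest the tip lies at counter x = +24, y = +50 mm
- lever (a joint): lever angle in rad: 0 at rest, grows as the tip swings towards counter -x (downhill when hung), stop at 0.9 (tip then at x = -24, y = +50 mm). A spring brings it back; it takes about 0.6 N at the tip to start and 1.6 N at the stop
- cover_plate: bystander: plain flat grey keyhole plate without a housing, 60 x 132 x 4 mm, lying flat; origin at the centre of its underside. Not to be used.
- cassette_tray: bystander: small grey tray of coloured tissue cassettes, 75 x 95 x 31 mm; origin at the centre of its underside
- basket: bystander: round black basket, 90 mm across, 85 mm high; origin at the centre of its underside
- bottle_amber: bystander: amber bottle, 68 mm across, 170 mm high; origin at the centre of its underside
- bottle_white: bystander: white bottle with blue cap, 64 mm across, 150 mm high; origin at the centre of its underside
- screwdriver: bystander: screwdriver lying on the bench
- jar: bystander: clear jar with red lid, 60 mm across, 75 mm high; origin at the centre of its underside
Mind the look-alikes: they are no part of the job. What is shaped like the counter but purple is not meant.

How it is judged:
By the outcome, as a careful person would: the job done as asked, in the order asked, and still so for the second after the job is handed in, with the robot touching nothing.
It also fails if it takes over 58 s, if anything falls off the work surface, if the arm or the gripper's body presses on something with over 40 N, if the wrist force passes 120 N, or if a joint passes its speed limit or range.

## Working session

There is one attempt and no reset: what is moved stays moved. The work goes in short steps, each a Python script; the robot and the scene stay as the last script left them, time stands still between calls to the robot, and variables do not carry over. Pictures are saved under pics/ and viewed, at most 12 in all, crops included, and the job is handed in when it is done.

```bash
mkdir -p pics
cat > h.py <<'E'
import numpy as np, cv2
from scipy.spatial.transform import Rotation as R
from bench import env, kinematics, monitor, eyes, job
def grab(n,save=None):
    f=eyes.grab_frame(n)
    if save: cv2.imwrite(f'pics/{save}.png',f['frame'][:,:,::-1])
    return f
def ray(f,uv):
    K=np.array(f['mtx'],float);V=np.array(f['view'])
    p=cv2.undistortPoints(np.array([[uv]],float),K,np.array([f['k1'],0,0,0.]))[0,0]
    Rm=V[:3,:3];return -Rm.T@V[:3,3], Rm.T@np.array([p[0],p[1],1.])
def onplane(f,uv,p0=(0,0,0),n=(0,0,1)):
    c,d=ray(f,uv);n=np.array(n,float);return c+d*(n@(np.array(p0)-c))/(n@d)
def proj(f,P):
    V=np.array(f['view']);K=np.array(f['mtx'],float)
    q=cv2.projectPoints(np.array(P,float).reshape(-1,1,3),cv2.Rodrigues(V[:3,:3])[0],V[:3,3],K,np.array([f['k1'],0,0,0.]))[0];return q[:,0]
def tri(f1,u1,f2,u2):
    c,d=ray(f1,u1);e,g=ray(f2,u2)
    s=np.linalg.lstsq(np.c_[d,-g],e-c,rcond=None)[0];a=c+d*s[0];b=e+g*s[1];return (a+b)/2,np.linalg.norm(a-b)
E
python3 - <<'E'
from h import *
a=grab('scene','s0');b=grab('side','d0');c=grab('wrist','w0')
cv2.imwrite('pics/a0.png',np.vstack([np.hstack([cv2.resize(x['frame'][:,:,::-1],(400,300)) for x in (b,c)])]))
for f in (a,b,c): V=np.array(f['view']);print(-V[:3,:3].T@V[:3,3],V[2,:3],f['mtx'][0][0],f['k1'])
print(monitor.sense())
E
```

```text
[1.02748764 0.7034934  1.02514074] [-0.37347589 -0.61232508 -0.69683122] 438.77066362023015 0.029240973003366134
[0.3334688  0.84005085 0.72295349] [ 0.16113976 -0.82356066 -0.54385826] 404.3191609266866 0.0073479783133027395
[0.08940818 0.52416558 0.37359343] [ 0.30920428 -0.10719089 -0.94493536] 302.19177379487144 -0.0008649674253767468
{'clock': 0.15, 'joints': array([ 1.01763192e+00,  3.13327425e-01,  1.49824556e+00, -1.20562157e-06,
        1.33100246e+00, -2.23369122e-01]), 'qvel': array([-0.00019162, -0.00143184, -0.00276585,  0.00012621, -0.00189235,
        0.00040314]), 'joint_efforts': array([ 2.10044163e-03, -4.12370825e+01, -2.59795350e+01, -1.69105947e-04,
        3.26550784e-03,  5.26567419e-05]), 'position': array([0.1699157 , 0.4965436 , 0.23086989]), 'ee_rot': array([ 1.64151202e-01,  9.86435067e-01, -4.55041187e-04, -1.85493039e-04]), 'contact_force': array([ 0.61933854, -0.00964362, -0.46482434]), 'ft_torque': array([ 0.03058665, -0.02919055, -0.01725782]), 'gripper_force': 0.0, 'finger_gap': 1.0036553729315076}
```

View pics/s0.png

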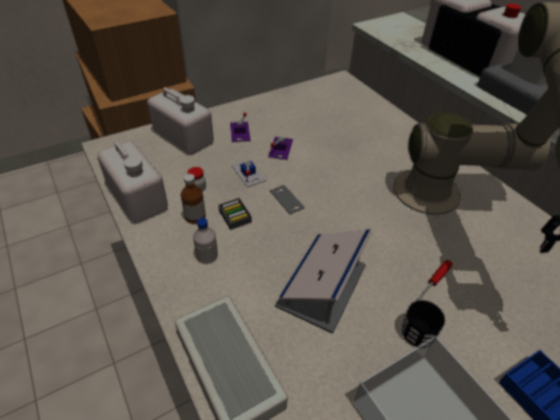

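View pics/a0.png

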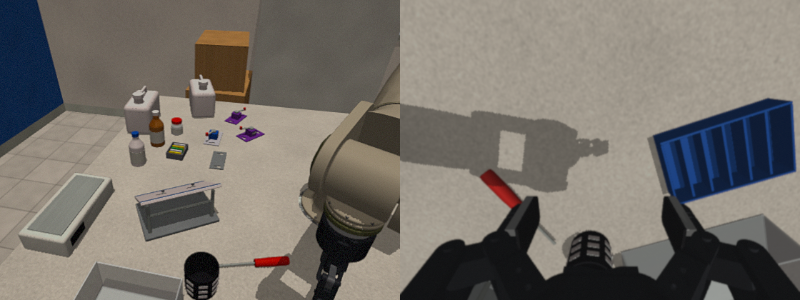

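The scene picture shows the counter at about (248,170), with its blue housing and red tip. The purple look-alikes are at (240,130) and (281,148), the grey cover plate at (287,198), and the white panel at (335,265) with screws near (335,247) and (320,275). The side view puts the counter at about (212,135) in its half-size image. Next I'll zoom in on the counter and panel.

Run:
```python
from h import *
a=grab('scene');b=grab('side')
A=a['frame'][:,:,::-1];B=b['frame'][:,:,::-1]
cr=lambda I,x,y,w,h,s:cv2.resize(I[y:y+h,x:x+w],None,fx=s,fy=s,interpolation=cv2.INTER_CUBIC)
top=np.hstack([cr(A,225,150,50,40,7.5),cr(B,265,165,53,40,7.5)])
bot=np.hstack([cr(A,270,220,110,75,3.75*.97)[:272,:400],cr(B,180,240,140,95,2.86)[:272,:372]])
w=min(top.shape[1],bot.shape[1]);cv2.imwrite('pics/z1.png',np.vstack([top[:,:w],bot[:,:w]]))
for f,uv in ((a,(248,170)),(a,(248,185)),(b,(297,189)),(a,(370,231)),(a,(333,325)),(a,(279,307)),(a,(287,198)),(a,(235,213)),(a,(205,255))): print(uv,onplane(f,uv).round(3),onplane(f,uv,(0,0,.1)).round(3))
# blue mask
for f in (a,b):
    I=f['frame'].astype(int);H=cv2.cvtColor(f['frame'],cv2.COLOR_RGB2HSV)
    for nm,m in (('blue',(H[...,0]>100)&(H[...,0]<122)&(H[...,1]>120)&(H[...,2]>40)),('red',((H[...,0]<6)|(H[...,0]>174))&(H[...,1]>150)&(H[...,2]>60))):
        n,l,s,c=cv2.connectedComponentsWithStats(m.astype(np.uint8))
        print(nm,[(s[i].tolist(),c[i].round(1).tolist()) for i in range(1,n) if s[i,4]>8])
```

```text
(248, 170) [ 0.488 -0.4    0.   ] [ 0.541 -0.293  0.1  ]
(248, 185) [ 0.526 -0.328  0.   ] [ 0.575 -0.227  0.1  ]
(297, 189) [ 0.506 -0.411  0.   ] [ 0.482 -0.238  0.1  ]
(370, 231) [0.288 0.051 0.   ] [0.36  0.115 0.1  ]
(333, 325) [0.583 0.266 0.   ] [0.626 0.308 0.1  ]
(279, 307) [0.679 0.15  0.   ] [0.713 0.204 0.1  ]
(287, 198) [ 0.44  -0.206  0.   ] [ 0.497 -0.117  0.1  ]
(235, 213) [ 0.626 -0.227  0.   ] [ 0.665 -0.136  0.1  ]
(205, 255) [ 0.781 -0.112  0.   ] [ 0.805 -0.033  0.1  ]
blue [([241, 164, 5, 7, 24], [243.3, 166.9]), ([250, 164, 5, 9, 26], [252.2, 167.4]), ([197, 218, 10, 10, 79], [201.8, 222.2]), ([333, 231, 35, 67, 127], [348.8, 265.9]), ([281, 273, 15, 23, 25], [287.8, 284.4]), ([506, 351, 54, 69, 1912], [538.0, 385.4])]
red [([507, 3, 14, 7, 70], [513.6, 6.2]), ([188, 167, 15, 11, 111], [195.9, 171.6]), ([431, 260, 21, 24, 208], [440.9, 271.3])]
blue [([0, 0, 89, 203, 12746], [34.1, 95.8]), ([184, 183, 10, 9, 74], [188.7, 187.0]), ([293, 183, 13, 12, 103], [299.1, 189.2])]
red [([240, 164, 14, 10, 113], [246.7, 168.7]), ([336, 177, 3, 4, 12], [337.0, 178.5]), ([288, 186, 3, 4, 12], [289.0, 187.5]), ([356, 359, 49, 15, 581], [380.4, 365.9])]
```

View pics/z1.png

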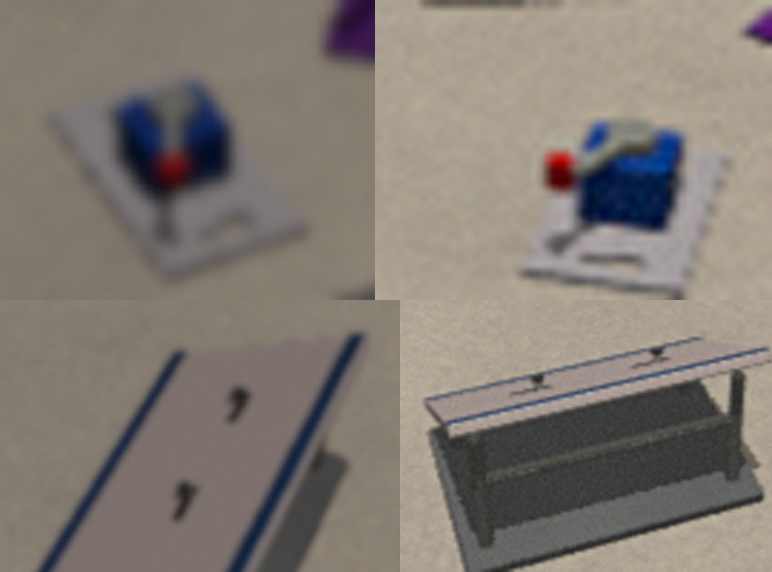

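Run:
```python
from h import *
a=grab('scene')
lo=onplane(a,(320.3,234.3),(0,0,.054));hi=onplane(a,(368.9,229.6),(0,0,.156));print('far corners',lo,hi)
lo2=onplane(a,(281,299),(0,0,.054));hi2=onplane(a,(333,298),(0,0,.156));print('near',lo2,hi2)
c=(lo+hi+lo2+hi2)/4;print(c)
py=(lo+hi-lo2-hi2);py[2]=0;py/=np.linalg.norm(py);print('py',py,'len',np.linalg.norm(lo-lo2),np.linalg.norm(hi-hi2),'w',np.linalg.norm(hi-lo))
px=np.cross(py,[0,0,1]);px=px*np.cos(.6)+np.array([0,0,np.sin(.6)]);pz=np.cross(px,py)
for tx in (py,-py):
    q=R.from_matrix(np.c_[tx,np.cross(-pz,tx),-pz]).as_quat()
    for z in (.02,.1): print(kinematics.ik(c+pz*z,q))
yaw=np.arctan2(-py[1],-py[0]);print(yaw)
down=lambda tx:R.from_matrix(np.c_[tx,np.cross([0,0,-1],tx),[0,0,-1]]).as_quat()
tx=py
p=c+.0*py;p=p+py*.045;p[2]=.36
env.reach(p,down(tx));grab('wrist','wp')
tx=np.array([-.3,.95,0]);tx/=np.linalg.norm(tx)
p=np.array([.49,-.39,.24])+tx*.0
for s in (1,-1): print(s,kinematics.ik(p,down(s*tx)))
env.reach(p,down(tx));grab('wrist','wc')
I=[cv2.imread(f'pics/{n}.png') for n in('wp','wc')]
cv2.imwrite('pics/z2.png',cv2.resize(np.hstack([I[0][:,80:480],I[1][:,80:480]]),None,fx=1,fy=1))
print(monitor.sense()['clock'])
```

```text
far corners [0.46498677 0.02436825 0.054     ] [0.39995323 0.14521057 0.156     ]
near [0.68040937 0.1609888  0.054     ] [0.60977935 0.27492295 0.156     ]
[0.53878218 0.15137265 0.105     ]
py [-0.84750307 -0.53079049  0.        ] len 0.2550922733786763 0.2466825947194014 w 0.17098604530528463
[-0.1566189   0.67051742  1.36485346  0.44033802  1.53239423 -2.40078439]
[-0.2100457   0.65041984  1.21392299  0.42180131  1.70851137 -2.37448915]
[-0.1566189   0.67051742  1.36485346  0.44033802  1.53239423  0.74080827]
[-0.2100457   0.65041984  1.21392299  0.42180131  1.70851137  0.76710351]
0.5595330174066985
1 [-8.59037487e-01  5.37419176e-01  1.14498508e+00 -4.44089210e-16
  1.45918840e+00 -1.16491636e+00]
-1 [-8.59037487e-01  5.37419176e-01  1.14498508e+00 -4.44089210e-16
  1.45918840e+00  1.97667630e+00]
4.1833
```

View pics/z2.png

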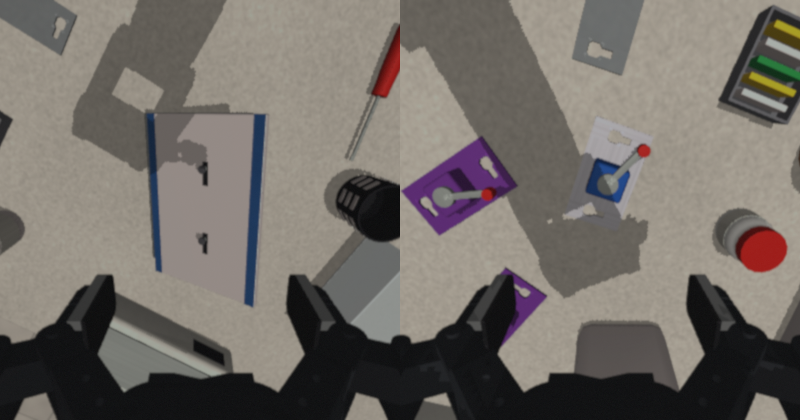

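In the panel picture (left), the panel's corners are at about (148,113), (267,115), (250,304) and (157,270), and the screws at about (203,168) and (203,240), in crop coordinates. The counter picture (right) shows the plate with its lever tip at (643,150) and the blue housing at (608,180). I'll zoom in on both.

Run:
```python
from h import *
p=cv2.imread('pics/wp.png');c=cv2.imread('pics/wc.png')
P=cv2.resize(p[100:310,220:360],(392,588),interpolation=cv2.INTER_CUBIC)
C=cv2.resize(c[110:240,240:335],(399,546),interpolation=cv2.INTER_CUBIC);C=cv2.copyMakeBorder(C,0,42,0,0,cv2.BORDER_CONSTANT)
cv2.imwrite('pics/z3.png',np.hstack([P,C]))
f=grab('wrist')
H=cv2.cvtColor(f['frame'],cv2.COLOR_RGB2HSV);V=np.array(f['view'])
for nm,m in (('blue',(H[...,0]>100)&(H[...,0]<122)&(H[...,1]>110)),('red',((H[...,0]<6)|(H[...,0]>174))&(H[...,1]>150)&(H[...,2]>60)),('plate',(H[...,1]<40)&(H[...,2]>165))):
    m=m.astype(np.uint8);m[:,:240]=0;m[:,335:]=0;m[:110]=0;m[245:]=0
    n,l,s,ce=cv2.connectedComponentsWithStats(m)
    for i in range(1,n):
        if s[i,4]>20: print(nm,s[i].tolist(),ce[i].round(1).tolist(),np.array(cv2.minAreaRect(np.argwhere(l==i)[:,::-1].astype(np.float32))[0:1]+(),).round(1).tolist(),cv2.minAreaRect(np.argwhere(l==i)[:,::-1].astype(np.float32)))
print('cam',-V[:3,:3].T@V[:3,3]);np.save('vc.npy',V)
```

```text
blue [266, 159, 43, 43, 756] [285.7, 179.9] [[287.7, 180.6]] ((287.6500244140625, 180.5500030517578), (36.366188049316406, 34.78504943847656), 18.43494987487793)
red [318, 145, 12, 12, 113] [323.4, 150.5] [[323.5, 150.5]] ((323.5, 150.5), (11.0, 11.0), 90.0)
plate [271, 110, 5, 6, 21] [273.2, 112.9] [[273.0, 112.5]] ((273.0, 112.5), (5.0, 4.0), 90.0)
plate [275, 118, 56, 22, 295] [297.5, 127.7] [[302.7, 129.7]] ((302.7372131347656, 129.72262573242188), (57.58370590209961, 8.201833724975586), 19.98310661315918)
plate [266, 127, 26, 31, 368] [279.8, 140.9] [[279.5, 142.0]] ((279.5, 142.0), (22.452171325683594, 26.246902465820312), 18.434947967529297)
plate [293, 144, 8, 13, 26] [296.4, 149.8] [[296.2, 150.1]] ((296.20001220703125, 150.1000213623047), (2.2360680103302, 13.416406631469727), 26.56505012512207)
plate [298, 145, 8, 18, 57] [301.6, 153.0] [[301.5, 153.9]] ((301.5294189453125, 153.88235473632812), (3.8805696964263916, 17.46256446838379), 14.03624439239502)
cam [ 0.46424884 -0.30849099  0.38316462]
```

View pics/z3.png

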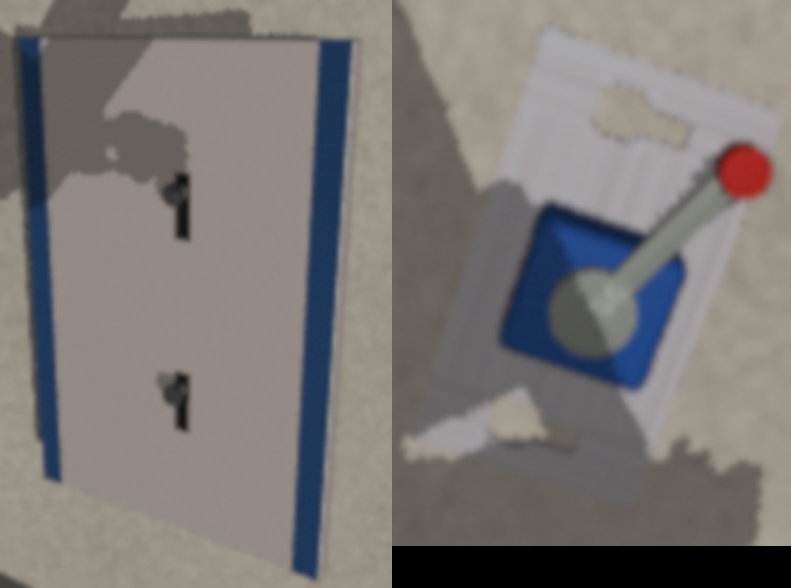

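The left zoom shows the panel's corners, plus dark slots at zoom (182,207) and (182,402) with round heads at (175,190) and (174,388). The heads sit towards the +y ends of their slots. The right zoom shows the plate's corners at (545,28), (779,110), (630,505) and the wide keyhole ends at (620,112) and (515,412).

Run:
```python
from h import *
down=lambda tx:R.from_matrix(np.c_[tx,np.cross([0,0,-1],tx),[0,0,-1]])
s=monitor.sense();f=grab('wrist')
T=np.eye(4);T[:3,:3]=R.from_quat(s['ee_rot']).as_matrix();T[:3,3]=s['position']
X=np.array(f['view'])@T; np.save('X.npy',X)  # tool->cam
py=np.array([-0.84750307,-0.53079049,0]);T2=np.eye(4);T2[:3,:3]=down(py).as_matrix();T2[:3,3]=np.array([0.53878218,0.15137265,.36])+.045*py;T2[2,3]=.36
g=dict(f);g['view']=X@np.linalg.inv(T2)
Z=lambda u,v:(220+u/2.8,100+v/2.8)
s6=np.sin(.6)*.09
lp=onplane(g,Z(18,40),(0,0,.105-s6));up=onplane(g,Z(352,40),(0,0,.105+s6));ln=onplane(g,Z(45,480),(0,0,.105-s6));un=onplane(g,Z(316,578),(0,0,.105+s6))
print(lp,up,ln,un);c=(lp+up+ln+un)/4
y=lp+up-ln-un;y[2]=0;y/=np.linalg.norm(y);x=np.cross(y,[0,0,1])*np.cos(.6)+[0,0,np.sin(.6)];z=np.cross(x,y)
M=np.c_[x,y,z];print('c',c,'y',y,'len',np.linalg.norm(lp-ln),np.linalg.norm(up-un),'w',np.linalg.norm(up-lp),np.linalg.norm(un-ln))
for u,h in((182,207),0),((182,402),0),((175,190),.011),((174,388),.011): print(u,h,(M.T@(onplane(g,Z(*u),c+z*h,z)-c)).round(4))
np.savez('panel.npz',c=c,M=M)
W=lambda u,v:(240+(u-392)/4.2,110+v/4.2)
A,B,C,D=[onplane(f,W(*u),(0,0,.004)) for u in((545,28),(779,110),(630,505),(400,440))]
print('counter sides',[np.linalg.norm(q).round(4) for q in(A-B,B-C)])
k1,k2=[onplane(f,W(*u),(0,0,.004)) for u in((620,112),(515,412))]
cy=k1-k2;print('kh',np.linalg.norm(cy));yaws=[np.arctan2(-(v)[0],v[1]) for v in(cy,B-C)]+[np.arctan2((B-A)[1],(B-A)[0])];print('yaws',yaws)
w=np.mean(yaws);cx=np.array([np.cos(w),np.sin(w),0])
o=[(A+C)/2,(k1+k2)/2+.008*cx];print(o)
t=onplane(f,(323.5,150.5),(0,0,.0545));q=t-o[0];print('tip',q@cx,q@np.array([-np.sin(w),np.cos(w),0]))
```

```text
[0.47537955 0.02072871 0.05418218] [0.39576303 0.14478115 0.15581782] [0.68723718 0.15537747 0.05418218] [0.60589101 0.27663302 0.15581782]
c [0.54106769 0.14938009 0.105     ] y [-0.84550393 -0.5339692   0.        ] len 0.25102578084652866 0.24806992439929504 w 0.17904636740566848 0.17790422650542945
(182, 207) 0 [ 0.01    0.0504 -0.    ]
(182, 402) 0 [ 0.0102 -0.0497  0.    ]
(175, 190) 0.011 [0.0135 0.0605 0.011 ]
(174, 388) 0.011 [ 0.0128 -0.0373  0.011 ]
counter sides [np.float64(0.0715), np.float64(0.1303)]
kh 0.09690432019242434
yaws [np.float64(-0.02411809519508808), np.float64(-0.012571342299281828), np.float64(-0.014188953108452557)]
[array([ 0.49708864, -0.38386518,  0.004     ]), array([ 0.49668795, -0.38232829,  0.004     ])]
tip 0.02296469428291036 0.04968980744122595
```

```bash
cat >> h.py <<'E'
S=np.array([[0,1,0],[1,0,0],[0,0,-1.]])
X=np.load('X.npy')
_p=np.load('panel.npz');PC,PM=_p['c'],_p['M']
QP=R.from_matrix(PM@S).as_quat()
def pw(p): return PC+PM@np.array(p,float)
def wp(P): return PM.T@(np.array(P)-PC)
def tcp(): s=monitor.sense();return wp(s['position'])
def st(t=''): s=monitor.sense();print(t,'clk',round(s['clock'],2),'tcp_p',(wp(s['position'])*1e3).round(1),'F_p',(PM.T@s['contact_force']).round(1),'gap',round(s['finger_gap'],3),'gf',round(s['gripper_force'],1))
E
python3 - <<'E'
from h import *
w=-.016;cx=np.array([np.cos(w),np.sin(w),0]);cy=np.array([-np.sin(w),np.cos(w),0])
q=R.from_matrix(np.c_[cy,cx,[0,0,-1]]).as_quat()
o=np.array([.497,-.3832,0])
env.reach(o+[0,0,.10],q)
print('guard',env.movel(o+[0,0,.004],velocity=.12,guard=15));st()
env.close_gripper(60);st('grip')
env.movel(o+[0,0,.25],velocity=.25);st('lift')
grab('wrist','g1')
env.reach(pw([.018,.008,.060]),QP);st('pre')
f=grab('wrist','g2');a=grab('scene');b=grab('side')
cr=lambda f:(lambda uv:cv2.resize(f['frame'][int(uv[1])-55:int(uv[1])+55,int(uv[0])-73:int(uv[0])+73,::-1],(398,300),interpolation=cv2.INTER_CUBIC))(proj(f,pw([0,0,.03]))[0])
cv2.imwrite('pics/z4.png',np.vstack([np.hstack([cv2.resize(cv2.imread('pics/g1.png'),(398,300)),cv2.resize(cv2.imread('pics/g2.png'),(398,300))]),np.hstack([cr(a),cr(b)])]))
E
```

```text
guard False
 clk 5.85 tcp_p [-409.2  321.5  158.8] F_p [-0.2  0.5  0.1] gap 0.999 gf 0.0
grip clk 6.32 tcp_p [-409.2  321.6  158.3] F_p [3.7 0.  3.5] gap 0.507 gf 62.8
lift clk 7.45 tcp_p [-270.9  321.7  358.9] F_p [-1.4  0.  -2.9] gap 0.506 gf 61.9
pre clk 9.37 tcp_p [17.5  8.1 60.5] F_p [-1.1  0.  -2.3] gap 0.507 gf 62.1
```

View pics/z4.png

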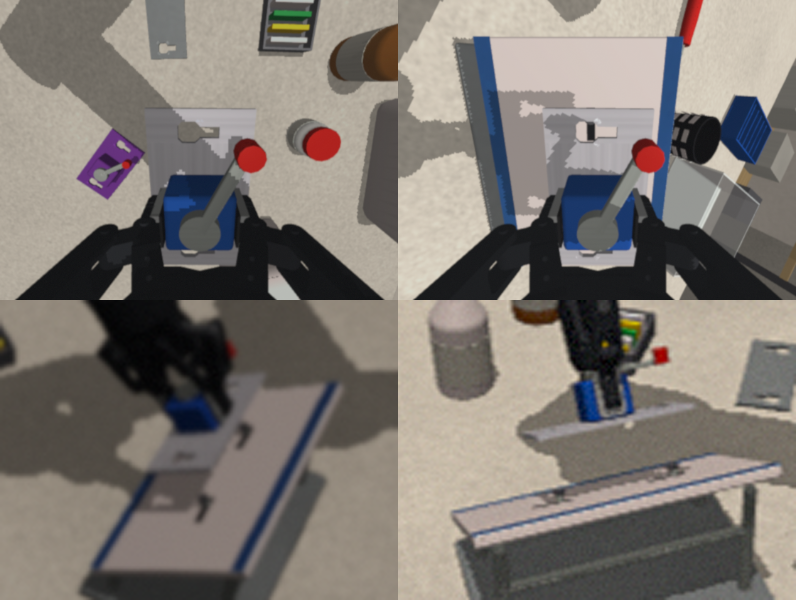

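The counter is held level in x, and the wrist view at the panel shows the slot through the +y keyhole at (590,130). Next I'll shift the counter towards -y so the +y screw head and the keyhole both appear in one close view.

Run:
```python
from h import *
env.movel(pw([.010,-.035,.030]),velocity=.2);st()
f=grab('wrist','g3');np.save('v3.npy',f['view'])
s=monitor.sense();np.savez('t3.npz',p=s['position'],r=s['ee_rot'])
u=proj(f,pw([.010,.058,.011]))[0];k=proj(f,pw([.002,.015,.034]))[0];print(u,k)
I=f['frame'][:,:,::-1]
a=I[int(u[1])-35:int(u[1])+35,int(u[0])-50:int(u[0])+50];b=I[110:210,190:370]
print('origin a',int(u[0])-50,int(u[1])-35)
A=cv2.resize(a,(400,280),interpolation=cv2.INTER_CUBIC);B=cv2.resize(b,(540,300),interpolation=cv2.INTER_CUBIC)
A=cv2.copyMakeBorder(A,0,0,0,140,cv2.BORDER_CONSTANT);cv2.imwrite('pics/z5.png',np.vstack([A,B]))
```

```text
clk 9.93 tcp_p [  9.8 -34.9  29.6] F_p [-1.2  0.1 -1.2] gap 0.508 gf 62.1
[280.07130524  92.6441809 ] [262.94202125 188.50516545]
origin a 230 57
```

View pics/z5.png

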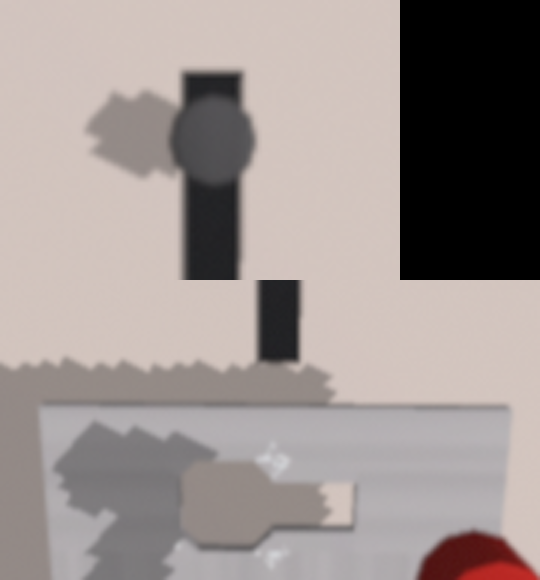

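The head centre is at zoom (213,140), i.e. image (283.2,92). The keyhole's slot line is at image v≈184.5, its slot end at u≈308.3, the wide end's left edge at u≈250.7, and the plate's +y edge at v≈152.

Run:
```python
from h import *
f=grab('wrist');V=np.load('v3.npy');f['view']=V;t=np.load('t3.npz');p=t['p'];M=R.from_quat(t['r']).as_matrix()
print('rot err',R.from_matrix(PM.T@M@S.T).as_rotvec())
for h in(0,.003):
  print('assume plate top tool z',h)
  for n,uv in dict(slotend=(308.3,184.5),wideL=(250.7,184.5),edgeL=(203.3,152),edgeR=(360.,152.5)).items():
    P=onplane(f,uv,p+M[:,2]*h,M[:,2]);print(n,(S.T@(M.T@(P-p))*1e3).round(1))
print('head',(wp(onplane(f,(283.2,92),pw([0,0,.011]),PM[:,2]))*1e3).round(1))
print('tcp',wp(p)*1e3)
```

```text
rot err [ 6.00820749e-05  9.54528739e-05 -1.10358511e-04]
assume plate top tool z 0
slotend [13.7 50.8  0. ]
wideL [-14.   50.8   0. ]
edgeL [-35.5  66.2   0. ]
edgeR [37.2 66.   0. ]
assume plate top tool z 0.003
slotend [14.  50.1 -3. ]
wideL [-14.3  50.1  -3. ]
edgeL [-36.2  65.8  -3. ]
edgeR [38.  65.6 -3. ]
head [11.5 58.3 11. ]
tcp [  9.91322861 -34.79117359  30.25494977]
```

Run:
```python
from h import *
env.movel(pw([.0187,.0081,.030]),velocity=.15);st()
print(env.movel(pw([.0187,.0081,-.002]),velocity=.03,guard=8));st('down')
f=grab('wrist','g4');cv2.imwrite('pics/z6.png',cv2.resize(f['frame'][100:250,180:380,::-1],(800,600),interpolation=cv2.INTER_CUBIC))
```

```text
clk 10.47 tcp_p [18.7  7.9 31. ] F_p [-0.1 -0.5 -2.6] gap 0.507 gf 62.1
True
down clk 11.29 tcp_p [18.7  8.2  4.1] F_p [1.7 0.5 4. ] gap 0.507 gf 62.7
```

View pics/z6.png

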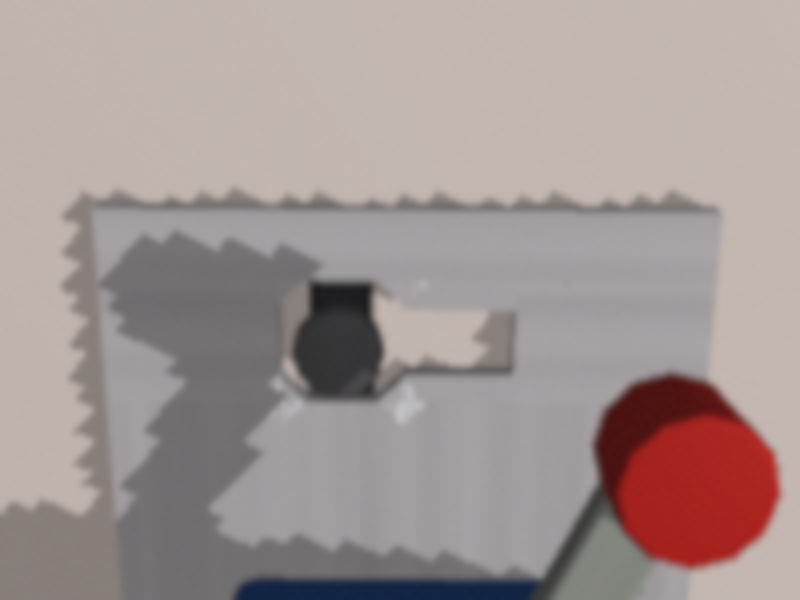

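The head is inside the +y wide end at zoom (340,348), and the TCP at z = 4.1 mm means the plate is flat. Now I'll slide it downhill.

Run:
```python
from h import *
y=.0081
print(env.movel(pw([-.004,y,.0040]),velocity=.03,guard=12));st('slide')
grab('wrist','g5')
```

```text
True
slide clk 11.96 tcp_p [0.6 8.  4.2] F_p [3.1 0.4 3.5] gap 0.505 gf 62.7
```

Run:
```python
from h import *
p=tcp()
print(env.movel(pw([p[0]-.006,p[1],.0040]),velocity=.02,guard=20));st('press')
env.release();env.hold(.2);st('rel')
p=tcp();env.movel(pw([p[0],p[1],.10]),velocity=.15)
f=grab('wrist','g6');a=grab('scene')
env.close_gripper(20)
u=proj(a,pw([0,0,.02]))[0].astype(int);crp=cv2.resize(a['frame'][u[1]-50:u[1]+50,u[0]-65:u[0]+65,::-1],(390,300),interpolation=cv2.INTER_CUBIC)
cv2.imwrite('pics/z7.png',np.hstack([cv2.resize(f['frame'][:,:,::-1],(400,300)),crp]))
env.movel(pw([.062,.064,.10]),velocity=.2);st('above')
```

```text
True
press clk 12.25 tcp_p [0.5 7.9 4.4] F_p [3.3 0.7 4.7] gap 0.504 gf 62.7
rel clk 12.94 tcp_p [0.6 7.9 4.4] F_p [ 0.5  0.6 -0.7] gap 1.0 gf 0.0
above clk 15.16 tcp_p [ 61.5  63.6 100.2] F_p [-0.  -0.3 -0.2] gap -0.004 gf 0.0
```

View pics/z7.png

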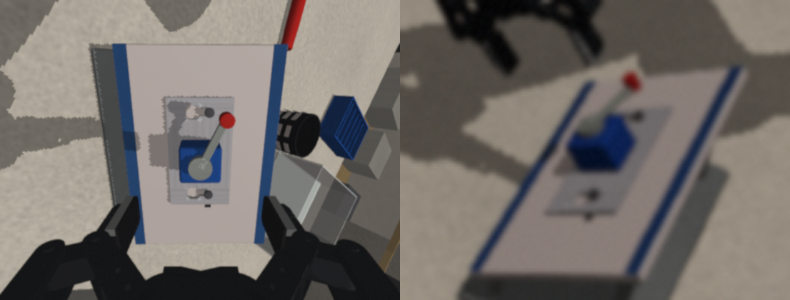

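The counter is hung: both heads are in the slots at (208,112) and (208,195) in the left picture, uphill of the wide ends, and a 20 N push moved it no further. Next is the lever.

Run:
```python
from h import *
env.movel(pw([.062,.064,.043]),velocity=.12,guard=8);st('down')
g=env.movel(pw([.012,.064,.043]),velocity=.08,guard=8);st(f'sweep1 {g}')
g=env.movel(pw([-.022,.064,.043]),velocity=.03,guard=7);st(f'sweep2 {g}')
env.hold(.3);st('hold')
f=grab('wrist','g7');H=cv2.cvtColor(f['frame'],cv2.COLOR_RGB2HSV)
a=grab('scene');b=grab('side')
cr=lambda f:(lambda uv:cv2.resize(f['frame'][int(uv[1])-55:int(uv[1])+55,int(uv[0])-50:int(uv[0])+50,::-1],(240,264),interpolation=cv2.INTER_CUBIC))(proj(f,pw([0,0,.03]))[0])
cv2.imwrite('pics/z8.png',np.hstack([cv2.resize(f['frame'][:,:,::-1],(352,264)),cr(a),cr(b)])[:, :800])
```

```text
down clk 15.78 tcp_p [61.7 63.6 43.4] F_p [-0.  -0.4  0.8] gap 0.0 gf 0.0
sweep1 False clk 16.56 tcp_p [12.1 64.  43. ] F_p [1.2 1.2 0.7] gap 0.003 gf 0.6
sweep2 True clk 17.27 tcp_p [-7.1 63.6 43.2] F_p [ 8.  -0.   5.1] gap 0.003 gf 4.3
hold clk 17.57 tcp_p [-6.9 63.6 43.2] F_p [5.7 0.4 5. ] gap -0.003 gf 3.8
```

View pics/z8.png

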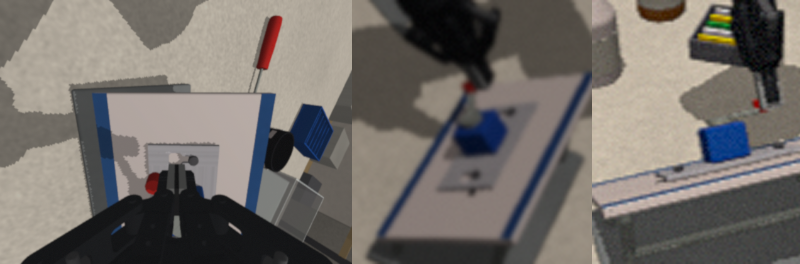

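The wrist view shows the red tip swung downhill at about (152,183), with the fingers behind it. I'll check its angle, then let it spring back.

```bash
cat > tip.py <<'E'
from h import *
def red(f,rc,r=30):
    H=cv2.cvtColor(f['frame'],cv2.COLOR_RGB2HSV);m=((H[...,0]<6)|(H[...,0]>174))&(H[...,1]>130)&(H[...,2]>50)
    w=np.zeros_like(m);u,v=map(int,rc);w[max(v-r,0):v+r,max(u-r,0):u+r]=1
    q=np.argwhere(m&w)[:,::-1];return (q.mean(0),len(q)) if len(q) else None
def tips(f,rc,r):
    x=red(f,rc,r)
    if x: print(x, (wp(onplane(f,x[0],pw([0,0,.048]),PM[:,2]))*1e3).round(1))
E
python3 - <<'E'
from tip import *
f=grab('wrist');tips(f,proj(f,pw([-.024,.058,.05]))[0],40)
for n in('scene','side'):
    f=grab(n);tips(f,proj(f,pw([-.024,.058,.05]))[0],15)
# firm press on the stop
p=tcp();print(env.movel(pw([p[0]-.008,p[1],.043]),velocity=.02,guard=6));st('press')
f=grab('wrist');tips(f,proj(f,pw([-.024,.058,.05]))[0],40)
env.movel(pw([.066,.064,.043]),velocity=.12);st('back')
env.movel(pw([.066,.064,.12]),velocity=.2)
env.movel(pw([.0,.03,.16]),velocity=.2);st('clear')
f=grab('wrist','g9');tips(f,proj(f,pw([.024,.058,.05]))[0],30)
a=grab('scene');tips(a,proj(a,pw([.024,.058,.05]))[0],15);b=grab('side')
u=proj(a,pw([0,0,.02]))[0].astype(int);crp=cv2.resize(b['frame'][:,:,::-1],(400,300))
cv2.imwrite('pics/z9.png',np.hstack([cv2.resize(f['frame'][:,:,::-1],(400,300)),crp]))
E
```

```text
(array([242.31294964, 291.63129496]), 556) [-26.7  57.6  48. ]
(array([317.5       , 234.71428571]), 14) [-27.8  61.4  48. ]
(array([260.54545455, 240.27272727]), 11) [-21.3  52.7  48. ]
True
press clk 18.12 tcp_p [-7.3 63.5 43.2] F_p [9.2 0.8 4.6] gap 0.001 gf 4.9
(array([242.51470588, 291.65992647]), 544) [-27.   57.6  48. ]
back clk 18.94 tcp_p [65.5 64.1 42.9] F_p [-0.2 -0.4 -0.5] gap 0.0 gf 0.0
clear clk 20.05 tcp_p [  0.3  30.2 158.7] F_p [0.4 0.2 0.6] gap -0.003 gf 0.0
(array([307.19711538, 181.32211538]), 208) [25.2 57.6 48. ]
(array([332.94444444, 233.66666667]), 18) [24.3 59.2 48. ]
```

View pics/z9.png

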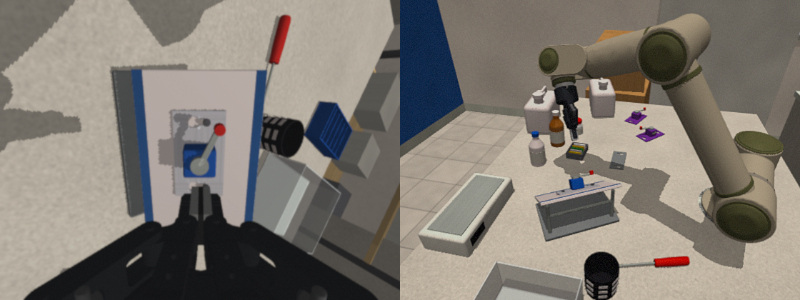

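The lever reached its stop: the tip was at x≈-27 mm and a firmer push moved it no further. It then sprang back to about +25 mm. The counter still sits home and the robot is clear, so I'm handing in.

```bash
python3 -c "
from h import *
print(job.hand_in())"
```

```text
the job is handed in; nothing more can be done
None
```

The job is handed in: the counter hangs fully home on both screws, the lever was swung to its stop and sprang back, and nothing else on the bench was touched, at about 20 s on the robot's clock; no verdict came back.

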